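# Load the swing carrier of a soak stand

### The job

Lift the swinging carrier off its stand, keeping it level all the way, and set it down on the rubber mat. Spread every test bar from the heap on the wooden board into the carrier as one even layer, lying flat and shared out between its two sides so that it is balanced, while it stands on the mat; then hang the loaded carrier back in both notches of the stand so that it hangs level and still. Leave the glassware and the other things on the counter where they are.

Things in the scene. Friction and masses are not known exactly. Their poses are not given: they have to be found in the camera images.
- stand: fixed grey stand: base 360 x 110 x 10 mm with a post (20 mm thick, 60 mm wide) at 150 mm either way along its x, each ending in an upward-open steel notch (see stand_axis). Origin at the centre of its underside on the counter, x along the line of the two notches
- stand_axis (a point): midway between the notches at the height of the resting trunnion axis, 152 mm above the counter; axes as the stand's. Each notch: flat floor 18 mm wide at height 146 mm, upright sides 10 mm high, then a funnel widening to about 33 mm at height 177 mm, the top of the stand
- carrier: steel swing carrier, 0.36 to 0.48 kg, hung by its pins in the notches, its underside 90 mm above the counter, free to swing about its x. Origin at the centre of its underside, x along the pins, z up. Deck 268 (x) x 160 (y) mm, top face 5 mm above the origin, lip 12 mm high all round; a rib 4 mm thick, 20 mm high, along y = 0 parts it in two sides, each with room for three bars end to end along x
- carrier_axis (a point): centre of the carrier's trunnion axis, 62 mm above its origin. At x = +-132 mm stands an end plate 44 mm wide (y), 72 mm high, 4 mm thick, with a brass pin of radius 6 mm at height 62 mm reaching out to x = +-168 mm; hung, it has about 6 mm of play along x either way; one bar more on one side of the deck tilts it about 0.1 rad, two more about 0.2
- carrier_grip (a point): where to grip the black upright grip plate from above, closing along the carrier's y: 78 mm above its origin, 14 mm under the plate's top edge. The plate stands in the middle of the carrier, 12 mm thick (y), 60 mm wide (x), from the deck up: the only handle
- mat: fixed black rubber mat, 290 (x) x 200 (y) x 4 mm; origin at the centre of its underside on the counter. The carrier fits on it lengthways
- board: fixed dark wooden board, 210 x 200 x 8 mm, under the heap of bars; origin at the centre of its underside on the counter
- bar1: pale plaster-like aerated-concrete test bar, a plain block 78 x 30 x 30 mm, 55 g, like the other bars; origin at its centre, x along its length; lies on the board at the bottom of the heap
- bar2: pale plaster-like aerated-concrete test bar, a plain block 78 x 30 x 30 mm, 55 g, like the other bars; origin at its centre, x along its length; lies on the board at the bottom of the heap
- bar3: pale plaster-like aerated-concrete test bar, a plain block 78 x 30 x 30 mm, 55 g, like the other bars; origin at its centre, x along its length (not always there); lies across the two bottom bars
- bar4: pale plaster-like aerated-concrete test bar, a plain block 78 x 30 x 30 mm, 55 g, like the other bars; origin at its centre, x along its length (not always there); lies across the two bottom bars
- bar5: pale plaster-like aerated-concrete test bar, a plain block 78 x 30 x 30 mm, 55 g, like the other bars; origin at its centre, x along its length (not always there); lies on the board beside the heap
- bar6: pale plaster-like aerated-concrete test bar, a plain block 78 x 30 x 30 mm, 55 g, like the other bars; origin at its centre, x along its length (not always there); lies on the board beside the heap
- beaker: glass beaker, 68 mm wide, 85 mm tall; loose, to be left alone; origin at its underside
- jar: closed amber jar, 64 mm wide, 85 mm tall; loose, to be left alone; origin at its underside
- wash: white plastic bottle, 60 mm wide, 150 mm tall; loose, to be left alone; origin at its underside
- dishes: clear stack of dishes, a disc 80 mm wide, 45 mm tall; loose, to be left alone; origin at its underside
- spatula: spatula lying flat; loose, to be left alone; origin at its underside
There are look-alikes about, which are no part of the job. What is shaped like the bar4 but orange or turquoise is not meant.

How it is judged:
By the outcome, as a careful person would: the job done as asked, in the order asked, and still so for the second after the job is handed in, with the robot touching nothing.
Of bar3, bar4, bar5, bar6 only 2 to 4 are there at a start; the rules pass over those that are not, and their reading is None.
At some moment in a run one of bar1, bar2, bar3, bar4, bar5, bar6 may be knocked a few centimetres aside while the robot is not near it.
It also fails if it takes over 210 s, if anything falls off the work surface, if the arm or the gripper's body presses on something with over 40 N, if the wrist force passes 120 N, or if a joint passes its speed limit or range.

### The arm

A 6-joint arm with a two-finger parallel gripper is mounted at the origin on the work surface. World frame = base frame: x ahead of the robot, y to its left, z up, the work surface at z = 0. Lengths are in mm, angles in rad, forces in N, time in s.
With the tool pointing down it reaches from about 300 to 950 mm from the base axis. Payload 3.1 kg.
Tool frame: the origin (TCP) lies on the centre line of the jaws, within the pads' length; the fingertips stand 14 mm ahead of it and the grasp point (between the pads) lies 5 mm behind it; z points along the fingers, y is the line along which they close (so a half turn about z gives the same grasp; the last joint's range is limited). The gripper opens to 85 mm and grips with 20 to 120 N. Pads are 22 mm wide; open, the fingers measure 114 mm over their backs; the gripper's body (76 mm by 85 mm) begins 54 mm behind the grasp point. The pads swing forward as they close: fully open they stand 13 mm farther back than shut.
Start: joints at [-1.184, 0.308, 1.634, -0, 1.2, -0.07], TCP at [275.65, -560.936, 245.272] pointing down, gripper open.
Joint ranges: [-3.06, 3.06], [-0.79, 1.96], [0.05, 2.63], [-1.19, 4.34], [0.05, 2.64], [-2.94, 2.94]. Speed limits (rad/s): [2.79, 2.79, 3.14, 3.14, 3.14, 3.14].

### API

Orientations are given as a 3x3 rotation matrix whose columns are the frame's x, y, z axes.
In Python, from bench import manip gives the robot as it stands.
- The arm moves only by the tool apply_moves, never from a script. Its argument "commands" is text: rows parted by semicolons, each of 7 numbers parted by spaces: the shift along the tool's x, y, z in m, then the turn, a rotation vector about the tool's x, y, z in degrees, then the finger opening in m, from 0 to 0.0854. A call has 1 to 12 rows; each row is the pose to reach, as a shift and turn from the pose commanded when the call began, along the tool's axes at that moment; what a row does not reach only later rows make up. A row lasts 1/8 s, in which the tool goes at most 62.5 mm and 10.7 degrees, less where a joint would pass 70% of its speed; a pose out of reach is approached as far as the arm can. A call with a gripper value outside its range is refused whole. The fingers move at their own pace and stop on an object; "grip_force" is the grip in N (left out, the last holds). Time passes only in rows, so rows that repeat a pose let the fingers close. It gives the time, the measured TCP pose, the force, the opening and the grip force at its end, in the units of the state.
- manip.sense(): the state, without advancing time (a new reading comes with each control period).
- manip.grab_frame(name): name is "scene" or "top" or "wrist"; returns a dict with "frame" (480x640x3 uint8, red, green, blue), "K" (3x3 intrinsics, pixels), "rvec" (rotation vector, rad) and "tvec" (3), from world to camera coordinates, as OpenCV has them. Camera axes: x right, y down, z forward; pixel columns grow to the right and rows downward; lengths in mm; the calibration is good to about 2 mm. The wrist camera is an equidistant fisheye: a pixel r from the principal point sees the ray r / f radians off the axis. A picture is of the moment at which its call begins. There is no depth.
- manip.finish_job(): hands the job in; it is judged then, once.
The state is a dict: "clock": time; "joints": joint angles; "qvel": joint speeds; "joint_torque": joint torques, N m; "ee_pos": TCP position; "tool_rot": TCP orientation; "ft_force": force on the tool from outside, world axes, zero at the start; "moment": the same for the moment, N m; "finger_gap": finger opening in mm; "gripper_force": force on a finger pad.
Only numpy, scipy, OpenCV 4.12 (cv2) and the standard library are available. Lean on these libraries where they do the work, as an engineer would, in place of code of your own. Each camera call takes 0.05 s, during which the arm holds its last target. There are 200 camera calls.

## Working session

There is one attempt and no reset: what is moved stays moved. The work goes in short steps, Python scripts to look and compute and a tool call to move; the robot and the scene stay as the last step left them, time stands still between calls to the robot, and variables do not carry over. Pictures are saved under pics/ and viewed, at most 14 in all, crops included, and the job is handed in when it is done.

Besides the shell and the picture viewer there is one more tool, called after "Emit:" as a command line: name --argument value ..., lists and objects as JSON in quotes. apply_moves: Moves the arm, as the interface text tells. Its arguments: {"type":"object","properties":{"commands":{"type":"string"},"grip_force":{"type":"number"}},"required":["commands"]}

```bash
mkdir -p pics
cat > h.py <<'E'
import numpy as np, cv2
from bench import manip
def grab(n,save=None):
    f=manip.grab_frame(n)
    if save: cv2.imwrite('pics/'+save,f['frame'][:,:,::-1])
    return f
def ray(f,u,v,fish=False):
    K=f['K'];R=cv2.Rodrigues(np.array(f['rvec'],float))[0];t=np.array(f['tvec'],float).ravel()
    a=(u-K[0][2])/K[0][0];b=(v-K[1][2])/K[1][1]
    if fish:
        r=np.hypot(a,b);s=np.sin(r)/r if r>1e-9 else 1
        d=np.array([a*s,b*s,np.cos(r)])
    else: d=np.array([a,b,1.])
    return -R.T@t,R.T@d
def onz(f,u,v,z,fish=False):
    c,d=ray(f,u,v,fish);return c+d*(z-c[2])/d[2]
def proj(f,P,fish=False):
    R=cv2.Rodrigues(np.array(f['rvec'],float))[0];t=np.array(f['tvec'],float).ravel();K=f['K']
    p=R@np.array(P,float)+t
    if fish:
        r=np.hypot(p[0],p[1]);th=np.arctan2(r,p[2]);return K[0][0]*p[0]/r*th+K[0][2],K[1][1]*p[1]/r*th+K[1][2]
    return K[0][0]*p[0]/p[2]+K[0][2],K[1][1]*p[1]/p[2]+K[1][2]
E
python3 - <<'E'
from h import *
for n in ['scene','top','wrist']:
    f=grab(n,n+'0.png');c,d=ray(f,320,240);print(n,np.round(c),np.round(d,2),f['K'][0][0])
s=manip.sense();print(s['ee_pos'],np.round(s['tool_rot'],3),s['ft_force'])
E
```

```text
scene [1117.  642. 1002.] [-0.47 -0.54 -0.7 ] 433.40819491397383
top [ 246.  -45. 1681.] [ 0.2   0.   -0.98] 506.98032891984775
wrist [ 350. -525.  372.] [-0.3  -0.15 -0.94] 371.64829954431775
[ 275.42763517 -560.35538809  244.32356009] [[ 0.897  0.441 -0.001]
 [ 0.441 -0.897  0.002]
 [ 0.    -0.002 -1.   ]] [-0.24362623 -0.1915391   0.40197714]
```

View pics/top0.png

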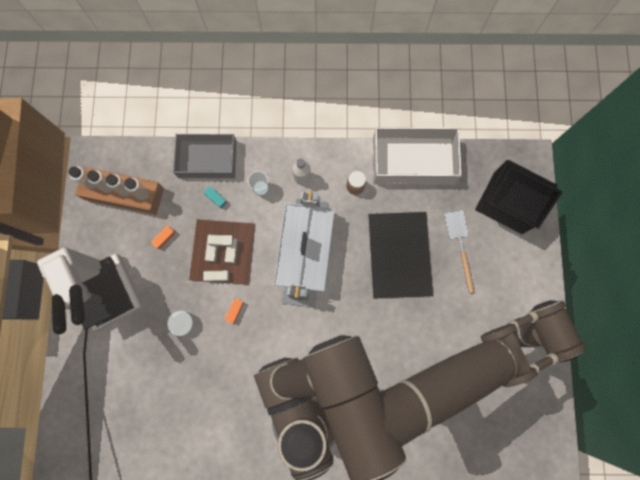

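View pics/scene0.png

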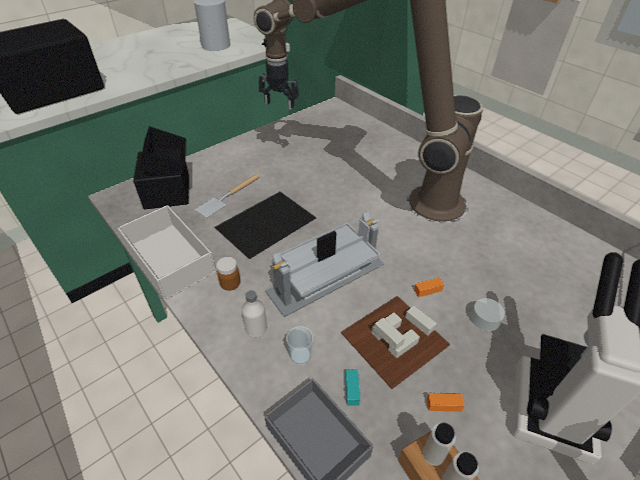

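The top view shows the carrier on the stand at (304,247), the mat at (400,255), the board at (222,252) with pale bars on it. The look-alikes are orange at (163,238) and (234,312) and turquoise at (214,197). The pale bars on the board fit the description, and I'll confirm that in a crop.

Run:
```python
from h import *
f=grab('top');im=f['frame'][:,:,::-1];g=grab('scene');im2=g['frame'][:,:,::-1]
a=cv2.resize(im[180:320,180:350],None,fx=3,fy=3,interpolation=cv2.INTER_CUBIC)   # 510x420
b=cv2.resize(im2[200:400,250:460],(286,420)[::1],interpolation=cv2.INTER_CUBIC)
b=cv2.resize(im2[200:400,260:460],(420,420),interpolation=cv2.INTER_CUBIC)
cv2.imwrite('pics/c1.png',cv2.resize(np.hstack([a,b]),(800,361)))
hsv=cv2.cvtColor(im,cv2.COLOR_BGR2HSV)
# mat
m=cv2.inRange(hsv,(0,0,0),(180,255,60));m[:, :360]=0;m[:,445:]=0;m[:200]=0;m[310:]=0
c=max(cv2.findContours(m,0,1)[0],key=cv2.contourArea);r=cv2.minAreaRect(c)
P=np.array([onz(f,u,v,4)[:2] for u,v in cv2.boxPoints(r)]);print('mat',P.round(),P.mean(0).round(1),np.linalg.norm(P-np.roll(P,1,0),axis=1).round())
# board
m=cv2.inRange(hsv,(0,60,20),(20,255,130));m[:, :180]=0;m[:,265:]=0;m[:210]=0;m[295:]=0
c=max(cv2.findContours(m,0,1)[0],key=cv2.contourArea);r=cv2.minAreaRect(c)
P=np.array([onz(f,u,v,8)[:2] for u,v in cv2.boxPoints(r)]);print('board',P.round(),P.mean(0).round(1),np.linalg.norm(P-np.roll(P,1,0),axis=1).round())
# brass
m=cv2.inRange(hsv,(10,100,80),(35,255,255));m[:, :270]=0;m[:,335:]=0;m[:180]=0;m[310:]=0
for c in cv2.findContours(m,0,1)[0]:
    u,v=c.reshape(-1,2).mean(0);print('brass',u,v,cv2.contourArea(c),onz(f,u,v,155).round(1))
# grip plate
m=cv2.inRange(hsv,(0,0,0),(180,255,60));m[:, :290]=0;m[:,320:]=0;m[:225]=0;m[270:]=0
c=max(cv2.findContours(m,0,1)[0],key=cv2.contourArea);print('plate',cv2.minAreaRect(c),c.reshape(-1,2).min(0),c.reshape(-1,2).max(0),onz(f,*cv2.minAreaRect(c)[0],182).round(1))
```

```text
mat [[ 667. -206.]
 [ 682. -398.]
 [ 403. -408.]
 [ 389. -222.]] [ 535.  -308.5] [279. 193. 279. 187.]
board [[443. 394.]
 [655. 385.]
 [636. 184.]
 [424. 198.]] [539.5 290.2] [197. 213. 202. 212.]
brass 296.45454545454544 291.54545454545456 18.0 [392.5  29.2 155. ]
brass 309.375 195.0 9.0 [694.5  -5.7 155. ]Traceback (most recent call last):
  File "<stdin>", line 22, in <module>
ValueError: max() iterable argument is empty
```

View pics/c1.png

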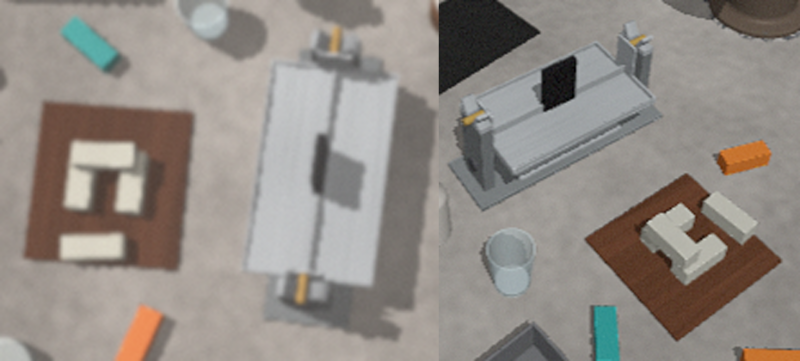

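Four bars are there: two at the bottom (crop 80,185 and 130,185), one lying across them (crop 102,155) and one beside the heap (crop 92,247). The turquoise and orange blocks off the board are the look-alikes. Next I move above the carrier.

Emit:
apply_moves --commands "0.49 -0.396 -0.075 0 0 32.8 0.085;0.49 -0.396 -0.075 0 0 32.8 0.085;0.49 -0.396 -0.075 0 0 32.8 0.085;0.49 -0.396 -0.075 0 0 32.8 0.085;0.49 -0.396 -0.075 0 0 32.8 0.085;0.49 -0.396 -0.075 0 0 32.8 0.085;0.49 -0.396 -0.075 0 0 32.8 0.085;0.49 -0.396 -0.075 0 0 32.8 0.085;0.49 -0.396 -0.075 0 0 32.8 0.085;0.49 -0.396 -0.075 0 0 32.8 0.085;0.49 -0.396 -0.075 0 0 32.8 0.085;0.49 -0.396 -0.075 0 0 32.8 0.085"

```text
clock: 1.75
ee_pos: [540.6, 11.0, 320.0]
tool_rot: [[0.994, -0.113, -0.001], [-0.113, -0.994, -0.001], [-0.001, 0.001, -1.0]]
ft_force: [-0.2, -0.4, 0.2]
finger_gap: 84.8
gripper_force: 0.0
```

Run:
```python
from h import *
f=grab('wrist','w1.png');s=manip.sense();print(s['clock'],s['ee_pos'].round(1) if hasattr(s['ee_pos'],'round') else s['ee_pos'],np.round(s['tool_rot'],3),np.round(s['joints'],2))
for P in [(543.5,12,184),(392,29,155),(695,-6,155)]: print(proj(f,P,True))
```

```text
1.8 [540.2  10.  319.8] [[ 0.993 -0.115 -0.001]
 [-0.115 -0.993 -0.001]
 [-0.001  0.001 -1.   ]] [-0.06  0.08  1.75 -0.    1.31  1.62]
(np.float64(315.0416135190663), np.float64(224.06969288499656))
(np.float64(316.0109794052242), np.float64(363.83992479951644))
(np.float64(315.9509645306693), np.float64(23.967257487944494))
```

View pics/w1.png

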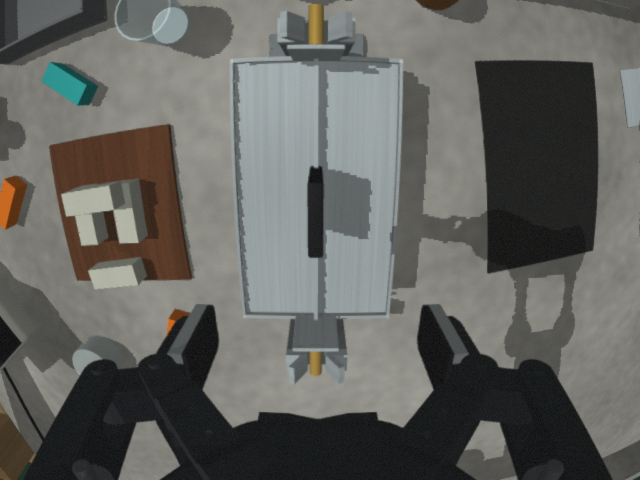

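The wrist view is clear. The carrier lines up on column 316, with the plate top at (315,168–257) and the mat corners near (475,62), (592,63), (597,250) and (488,272).

Run:
```python
from h import *
f=grab('wrist');w=f['frame'];o=lambda u,v,z:onz(f,u,v,z,True)[:2].round(1)
print('lip far/near',o(316,60,107),o(316,317,107))
g=cv2.cvtColor(w,cv2.COLOR_RGB2GRAY)
print('col',g[160:265:3,313]);print('row',g[200,300:335])
print('plate',o(315.5,182,182),o(308,200,182),o(323,200,182),[proj(f,np.array([x,12-0.115*(x-543.5),182]),True) for x in (513,573)])
m=cv2.inRange(w,(0,0,0),(48,48,48));m[:, :420]=0;m[:55]=0;m[290:]=0
m=cv2.morphologyEx(m,cv2.MORPH_OPEN,np.ones((5,5)))
c=max(cv2.findContours(m,0,1)[0],key=cv2.contourArea);c=cv2.approxPolyDP(c,6,True).reshape(-1,2);print(c.tolist())
for u,v in [(475,62),(592,63),(597,250),(488,272)]: print('mat',o(u,v,4))
```

```text
lip far/near [672.1  -4.5] [417.2  25.4]
col [164 163 144  15  20  17  17  20  39  36  36  37  35  34  35  37  36  37
  33  34  32  32  32  32  33  35  35  29  32  31  31  28  45 154 155]
row [158 157 157 158 157 134  68  34  37  37  38  37  35  38  36  31  34  34
  33  36  30  44  78 102 104 105 103 104 101 102 101 104 100  99 101]
plate [574.1   7. ] [561.4  14. ] [560.1   3.1] [(np.float64(313.8441306755111), np.float64(260.9639069463494)), (np.float64(313.49800756957666), np.float64(183.69233432154078))]
[[590, 62], [475, 61], [488, 270], [591, 248]]
mat [ 674.9 -201.5]
mat [ 684.2 -398.3]
mat [ 397.3 -422.6]
mat [ 391.2 -215.6]
```

Emit:
apply_moves --commands "0.005 -0.001 0 0 0 0 0.06;0.005 -0.001 0.05 0 0 0 0.05;0.005 -0.001 0.09 0 0 0 0.05;0.005 -0.001 0.13 0 0 0 0.05;0.005 -0.001 0.15 0 0 0 0.05;0.005 -0.001 0.157 0 0 0 0.05;0.005 -0.001 0.157 0 0 0 0.04" --grip_force 30

```text
clock: 2.72
ee_pos: [546.0, 10.2, 163.4]
tool_rot: [[0.993, -0.117, -0.0], [-0.117, -0.993, -0.0], [-0.0, 0.0, -1.0]]
ft_force: [-0.1, 1.0, -0.4]
finger_gap: 39.8
gripper_force: 0.0
```

Emit:
apply_moves --commands "0 0 0 0 0 0 0.03;0 0 0 0 0 0 0.02;0 0 0 0 0 0 0.016;0 0 0 0 0 0 0.01;0 0 0 0 0 0 0.005;0 0 0 0 0 0 0.005;0 0 0 0 0 0 0.005" --grip_force 30

```text
clock: 3.6
ee_pos: [546.3, 11.2, 164.0]
tool_rot: [[0.993, -0.115, 0.001], [-0.115, -0.993, 0.0], [0.001, -0.0, -1.0]]
ft_force: [-0.7, 1.6, 5.4]
finger_gap: 11.6
gripper_force: 31.6
```

Run:
```python
from h import *
f=grab('wrist','w2.png');s=manip.sense();print(s['clock'],np.round(s['ee_pos'],1),np.round(s['tool_rot'],4),s['finger_gap'],s['gripper_force'],np.round(s['ft_force'],1),np.round(s['moment'],2))
```

```text
3.65 [546.3  11.2 164. ] [[ 9.933e-01 -1.154e-01  1.000e-03]
 [-1.154e-01 -9.933e-01  3.000e-04]
 [ 1.000e-03 -4.000e-04 -1.000e+00]] 12.063365057820311 31.616697907447815 [-1.   2.   4.6] [0.23 0.16 0.01]
```

View pics/w2.png

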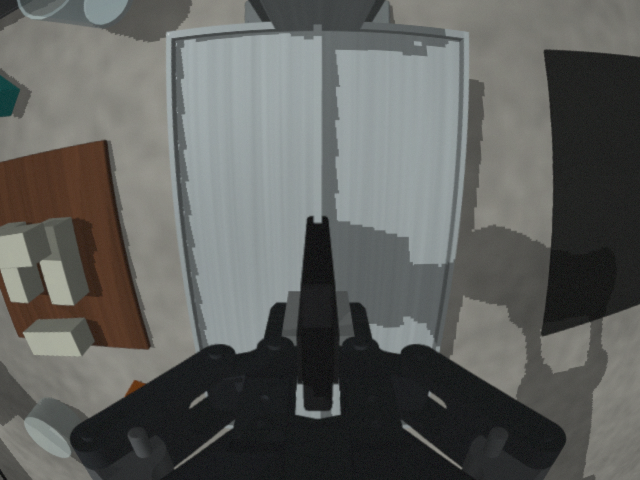

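Emit:
apply_moves --commands "0 0 0 0 0 0 0.005;0 0 0 0 0 0 0.005;0 0 -0.002 0 0 0 0.005;0 0 -0.006 0 0 0 0.005;0 0 -0.012 0 0 0 0.005;0 0 -0.02 0 0 0 0.005;0 0 -0.03 0 0 0 0.005;0 0 -0.04 0 0 0 0.005;0 0 -0.05 0 0 0 0.005;0 0 -0.06 0 0 0 0.005;0 0 -0.068 0 0 0 0.005;0 0 -0.07 0 0 0 0.005" --grip_force 90

```text
clock: 5.15
ee_pos: [546.3, 11.0, 234.2]
tool_rot: [[0.993, -0.115, 0.002], [-0.115, -0.993, -0.0], [0.002, -0.0, -1.0]]
ft_force: [-0.2, -0.4, -3.7]
finger_gap: 11.1
gripper_force: 87.6
```

Run:
```python
from h import *
f=grab('wrist','w3.png');s=manip.sense();print(s['clock'],np.round(s['ee_pos'],1),np.round(s['tool_rot'],4),s['finger_gap'],s['gripper_force'],np.round(s['ft_force'],1),np.round(s['moment'],2))
```

```text
5.2 [546.1  11.  234. ] [[ 9.933e-01 -1.154e-01  1.000e-03]
 [-1.154e-01 -9.933e-01 -0.000e+00]
 [ 1.000e-03 -1.000e-04 -1.000e+00]] 10.751196494543564 87.55674004554749 [-0.1  1.  -4.5] [-0.02 -0.    0.01]
```

View pics/w3.png

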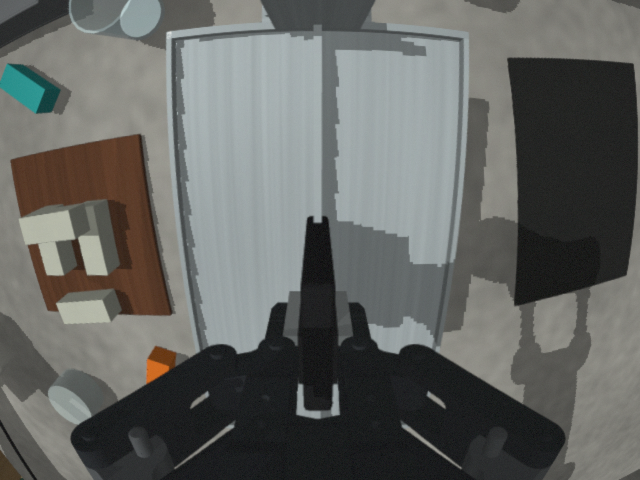

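Emit:
apply_moves --commands "0 0 -0.01 0 0 0 0.005;0 0 -0.025 0 0 0 0.005;0 0.003 -0.035 0 0 0 0.005;0.001 0.01 -0.04 0 0 0 0.005;0.002 0.025 -0.04 0 0 -0.5 0.005;0.004 0.045 -0.04 0 0 -1 0.005;0.006 0.07 -0.04 0 0 -2 0.005;0.009 0.1 -0.04 0 0 -3 0.005;0.012 0.13 -0.04 0 0 -4 0.005;0.014 0.16 -0.04 0 0 -5 0.005;0.017 0.19 -0.04 0 0 -6 0.005;0.019 0.218 -0.04 0 0 -6.8 0.005"

```text
clock: 6.7
ee_pos: [538.6, -209.7, 272.5]
tool_rot: [[1.0, 0.003, -0.001], [0.003, -1.0, 0.0], [-0.001, -0.0, -1.0]]
ft_force: [0.0, 0.9, -4.1]
finger_gap: 10.7
gripper_force: 87.7
```

Emit:
apply_moves --commands "0.001 0.025 0 0 0 -0.6 0.005;0.001 0.045 0 0 0 -1.2 0.005;0.001 0.065 0 0 0 -1.7 0.005;0.001 0.08 0 0 0 -2.1 0.005;0.001 0.09 0 0 0 -2.4 0.005;0.001 0.096 0 0 0 -2.6 0.005;0.001 0.098 0 0 0 -2.6 0.005;0.001 0.098 0 0 0 -2.6 0.005"

```text
clock: 7.7
ee_pos: [540.9, -305.3, 273.2]
tool_rot: [[0.999, 0.049, -0.0], [0.049, -0.999, 0.0], [-0.0, -0.0, -1.0]]
ft_force: [0.7, 0.6, -3.6]
finger_gap: 10.5
gripper_force: 87.7
```

Run:
```python
from h import *
f=grab('wrist','w4.png');s=manip.sense();p=np.array(s['ee_pos']);R=np.array(s['tool_rot']);print(s['clock'],np.round(p,1),np.round(R,4),s['finger_gap'],np.round(s['moment'],2))
print('to go tool',(R.T@(np.array([537,-308.5,p[2]])-p)).round(1),'yaw',np.degrees(np.arctan2(R[1,0],R[0,0])))
g=grab('top','t4.png')
```

```text
7.75 [ 540.9 -305.2  273.3] [[ 9.988e-01  4.890e-02 -0.000e+00]
 [ 4.890e-02 -9.988e-01  4.000e-04]
 [-0.000e+00 -4.000e-04 -1.000e+00]] 10.39932115683263 [-0.    0.03  0.01]
to go tool [-4.1  3.1 -0. ] yaw 2.8006461228256843
```

View pics/w4.png

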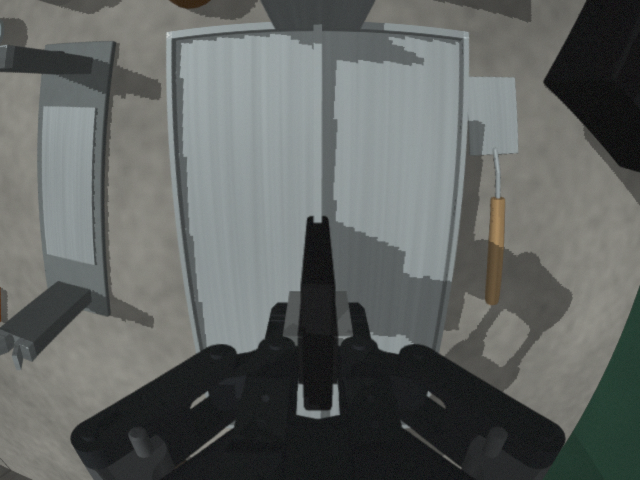

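Emit:
apply_moves --commands "-0.002 0.002 0.01 0 0 0 0.005;-0.004 0.003 0.025 0 0 0 0.005;-0.004 0.003 0.045 0 0 0 0.005;-0.004 0.003 0.067 0 0 0 0.005;-0.004 0.003 0.09 0 0 0 0.005;-0.004 0.003 0.113 0 0 0 0.005;-0.004 0.003 0.135 0 0 0 0.005;-0.004 0.003 0.153 0 0 0 0.005;-0.004 0.003 0.168 0 0 0 0.005;-0.004 0.003 0.18 0 0 0 0.005;-0.004 0.003 0.187 0 0 0 0.005;-0.004 0.003 0.191 0 0 0 0.005"

```text
clock: 9.3
ee_pos: [537.2, -309.1, 82.2]
tool_rot: [[0.999, 0.048, 0.0], [0.048, -0.999, -0.0], [0.0, 0.0, -1.0]]
ft_force: [0.8, 0.4, -3.9]
finger_gap: 10.7
gripper_force: 87.8
```

Emit:
apply_moves --commands "0 0 0.001 0 0 0 0.005;0 0 0.002 0 0 0 0.005;0 0 0.003 0 0 0 0.005;0 0 0.004 0 0 0 0.005;0 0 0.0045 0 0 0 0.005;0 0 0.005 0 0 0 0.005;0 0 0.005 0 0 0 0.005"

```text
clock: 10.18
ee_pos: [537.1, -308.9, 78.3]
tool_rot: [[0.999, 0.048, 0.0], [0.048, -0.999, -0.0], [0.0, 0.0, -1.0]]
ft_force: [-3.5, 2.7, 5.7]
finger_gap: 10.3
gripper_force: 89.0
```

Run:
```python
from h import *
s=manip.sense();print(s['clock'],np.round(s['ee_pos'],1),np.round(s['tool_rot'],4).tolist(),s['finger_gap'],np.round(s['ft_force'],1),np.round(s['moment'],2))
```

```text
10.175 [ 537.1 -308.9   78.3] [[0.9988, 0.0485, 0.0], [0.0485, -0.9988, -0.0], [0.0, 0.0, -1.0]] 10.331339571063396 [-3.5  2.7  5.7] [ 0.23  0.39 -0.01]
```

Emit:
apply_moves --commands "0 0 -0.0005 0 0 0 0.012;0 0 -0.001 0 0 0 0.02;0 0 -0.001 0 0 0 0.03;0 0 -0.001 0 0 0 0.04;0 0 -0.001 0 0 0 0.04;0 0 -0.03 0 0 0 0.04;0 0 -0.08 0 0 0 0.04;0 0 -0.14 0 0 0 0.06;0 0 -0.2 0 0 0 0.08;0 0 -0.222 0 0 0 0.08;0 0 -0.222 0 0 0 0.08" --grip_force 30

```text
clock: 11.55
ee_pos: [538.3, -309.8, 302.4]
tool_rot: [[0.999, 0.048, 0.005], [0.048, -0.999, -0.003], [0.005, 0.004, -1.0]]
ft_force: [0.3, 0.4, 0.4]
finger_gap: 80.3
gripper_force: 0.0
```

Emit:
apply_moves --commands "0.01 -0.58 0 0 0 -88 0.08;0.01 -0.58 0 0 0 -88 0.08;0.01 -0.58 0 0 0 -88 0.08;0.01 -0.58 0 0 0 -88 0.08;0.01 -0.58 0 0 0 -88 0.08;0.01 -0.58 0 0 0 -88 0.08;0.01 -0.58 0 0 0 -88 0.08;0.01 -0.58 0 0 0 -88 0.08;0.01 -0.58 0 0 0 -88 0.08;0.01 -0.58 0 0 0 -88 0.08;0.01 -0.58 0 0 0 -88 0.08;0.01 -0.58 0 0 0 -88 0.08"

```text
clock: 13.05
ee_pos: [518.7, 269.2, 298.1]
tool_rot: [[-0.012, 1.0, -0.002], [1.0, 0.012, -0.002], [-0.002, -0.002, -1.0]]
ft_force: [0.4, -0.2, -1.3]
finger_gap: 80.1
gripper_force: 0.0
```

Run:
```python
from h import *
f=grab('wrist','w5.png');s=manip.sense();R=np.array(s['tool_rot']);print(s['clock'],np.round(s['ee_pos'],1),'yaw',np.degrees(np.arctan2(R[1,0],R[0,0])),np.round(s['qvel'],2))
```

```text
13.1 [518.9 269.  298.5] yaw 90.65712975540146 [-0.01 -0.01 -0.    0.    0.    0.  ]
```

View pics/w5.png

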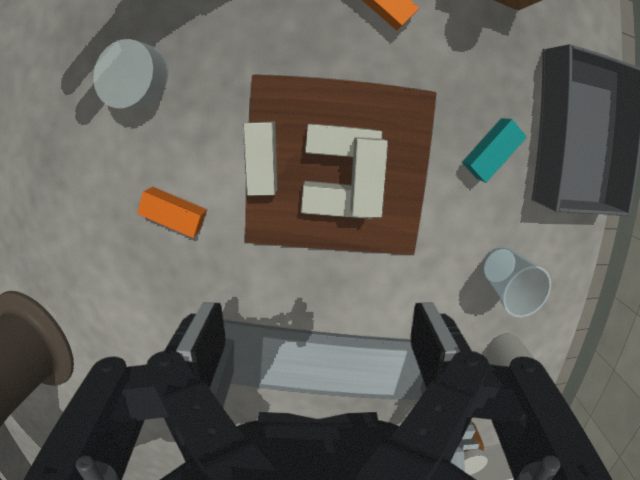

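The view shows the top bar at (370,177), the bottom bars at (343,140) and (328,200), and the side bar at (261,158), half off the board's left edge. I'll take their top faces by brightness and check them against 78 × 30.

```bash
cat >> h.py <<'E'
def bars(f,box,z,th,fish=True,dbg=True):
    g=f['frame'].astype(int);u0,v0,u1,v1=box
    m=((g.min(2)>th)).astype(np.uint8);k=np.zeros_like(m);k[v0:v1,u0:u1]=1
    m=cv2.morphologyEx(m*k,cv2.MORPH_OPEN,np.ones((3,3)))
    out=[]
    for c in cv2.findContours(m,0,cv2.CHAIN_APPROX_NONE)[0]:
        if cv2.contourArea(c)<300: continue
        P=np.array([onz(f,u,v,z,fish)[:2] for u,v in c.reshape(-1,2)],np.float32)
        (x,y),(w,h),a=cv2.minAreaRect(P)
        if w<h: w,h,a=h,w,a+90
        a=(a+90)%180-90
        out.append((round(x,1),round(y,1),round(w,1),round(h,1),round(a,1),c.reshape(-1,2).mean(0).round().tolist()))
    return out
E
python3 - <<'E'
from h import *
f=grab('wrist');g=f['frame'].min(2)
print(g[160,240:282]);print(g[160,345:392]);print(g[115:220:2,370]);print(g[120:160:1,320])
for th in (120,150,165,175,185):
    for z in (38,68): print(th,z,bars(f,(235,105,400,225),z,th))
E
```

```text
[133 133 133 130 134 155 162 162 164 163 162 163 165 163 163 163 164 163
 165 162 163 162 164 164 164 163 163 162 164 161 164 161 154 105  87  77
  55  42  39  41  41  35]
[ 23  26  31  25  20  30  26  51  66  79 119 152 167 165 164 163 162 165
 164 165 163 163 162 162 162 164 163 161 163 164 163 165 162 163 165 164
 166 164 162 161 130  58  37  34  36  36  36]
[ 40  38  38  39  39  36  42  97 166 165 164 147 137 161 165 165 164 166
 166 166 164 163 165 163 164 162 162 161 162 164 162 163 163 162 166 165
 166 165 165 164 166 165 164 165 163 165 165 163 166 163 165  99  55]
[ 37  41  38  42  82 143 160 165 164 165 165 165 166 164 165 163 165 167
 166 165 165 163 162 164 165 165 163 162 163 164 164 165 161 117  58  30
  28  27  29  26]
120 38 [(525.3, 259.3, 46.0, 30.8, -4.2, [323.0, 200.0]), (547.9, 290.9, 96.4, 84.2, 88.2, [354.0, 160.0]), (451.6, 294.3, 126.7, 42.3, 88.0, [249.0, 166.0])]
120 68 [(524.8, 266.4, 42.5, 28.4, -4.2, [323.0, 200.0]), (545.6, 295.6, 88.9, 77.7, 88.2, [354.0, 160.0]), (456.7, 298.7, 116.9, 39.0, 88.0, [249.0, 166.0])]
150 38 [(525.3, 259.1, 43.9, 28.4, -4.0, [323.0, 200.0]), (574.0, 283.9, 83.4, 30.7, 88.6, [369.0, 178.0]), (544.7, 323.4, 75.4, 28.6, -3.6, [339.0, 138.0]), (456.8, 303.8, 76.5, 28.6, -88.7, [258.0, 158.0])]
150 68 [(524.8, 266.2, 40.5, 26.2, -4.0, [323.0, 200.0]), (569.7, 289.1, 77.0, 28.3, 88.6, [369.0, 178.0]), (542.7, 325.6, 69.5, 26.4, -3.6, [339.0, 138.0]), (461.5, 307.5, 70.6, 26.4, -88.7, [258.0, 158.0])]
165 38 []
165 68 []
175 38 []
175 68 []
185 38 []
185 68 []
```

```bash
cat >> h.py <<'E'
def rel(p0,yaw0,x,y,z,yaw):
    a=np.radians(yaw0);dx,dy=x-p0[0],y-p0[1]
    return np.round([dx*np.cos(a)+dy*np.sin(a),dx*np.sin(a)-dy*np.cos(a),p0[2]-z,-(yaw-yaw0)],1)
def now():
    s=manip.sense();R=np.array(s['tool_rot']);return np.array(s['ee_pos']),np.degrees(np.arctan2(R[1,0],R[0,0])),s
C=np.array([536.,-309.]);CY=2.78
def slot(x,y):
    a=np.radians(CY);return C+np.array([x*np.cos(a)-y*np.sin(a),x*np.sin(a)+y*np.cos(a)])
E
python3 - <<'E'
from h import *
p,y,s=now();print(rel(p,y,569.7,289.1,61,88.6))
for q in [(85,40),(-85,-40),(-85,40),(85,-40)]: print(q,slot(*q).round(1),rel((569.7,289.1,250),88.6,*slot(*q),250,CY))
E
```

```text
[ 19.5  50.8 237.9   2. ]
(85, 40) [ 619.  -264.9] [-552.7   62.8    0.    85.8]
(-85, -40) [ 453.  -353.1] [-644.8 -100.9    0.    85.8]
(-85, 40) [ 449.2 -273.2] [-565.  -106.8    0.    85.8]
(85, -40) [ 622.8 -344.8] [-632.4   68.6    0.    85.8]
```

Emit:
apply_moves --commands "0.0195 0.051 0.05 0 0 2 0.06;0.0195 0.051 0.1 0 0 2 0.06;0.0195 0.051 0.15 0 0 2 0.06;0.0195 0.051 0.2 0 0 2 0.055;0.0195 0.051 0.228 0 0 2 0.05;0.0195 0.051 0.2375 0 0 2 0.05;0.0195 0.051 0.2375 0 0 2 0.05;0.0195 0.051 0.2375 0 0 2 0.035;0.0195 0.051 0.2375 0 0 2 0.025;0.0195 0.051 0.2375 0 0 2 0.02;0.0195 0.051 0.2375 0 0 2 0.02;0.0195 0.051 0.2375 0 0 2 0.02" --grip_force 30

```text
clock: 14.65
ee_pos: [571.4, 291.7, 64.1]
tool_rot: [[0.021, 1.0, 0.004], [1.0, -0.021, 0.001], [0.001, 0.004, -1.0]]
ft_force: [-0.1, -1.0, 6.3]
finger_gap: 29.5
gripper_force: 31.1
```

Emit:
apply_moves --commands "0 0 -0.01 0 0 0 0.02;0 0 -0.05 0 0 0 0.02;0 0 -0.1 0 0 0 0.02;0 0 -0.15 0 0 0 0.02;0 0 -0.187 0 0 0 0.02;-0.03 0.004 -0.187 0 0 5 0.02;-0.08 0.01 -0.187 0 0 12 0.02;-0.13 0.016 -0.187 0 0 20 0.02;-0.18 0.022 -0.187 0 0 28 0.02;-0.23 0.028 -0.187 0 0 36 0.02;-0.28 0.034 -0.187 0 0 44 0.02;-0.33 0.04 -0.187 0 0 52 0.02" --grip_force 40

```text
clock: 16.15
ee_pos: [602.1, -41.0, 248.9]
tool_rot: [[0.804, 0.595, -0.0], [0.595, -0.804, 0.0], [-0.0, -0.0, -1.0]]
ft_force: [0.6, 0.3, -0.6]
finger_gap: 28.9
gripper_force: 39.8
```

Run:
```python
from h import *
p,y,s=now();print(p.round(1),y,s['finger_gap'],rel(p,y,*slot(85,40),60,CY))
```

```text
[602.1 -41.  248.9] 36.52316539539458 28.8624769360183 [-119.7  189.9  188.9   33.7]
```

Emit:
apply_moves --commands "-0.03 0.048 0 0 0 8 0.02;-0.06 0.095 0 0 0 17 0.02;-0.09 0.142 0 0 0 25 0.02;-0.112 0.178 0 0 0 31 0.02;-0.12 0.19 0.01 0 0 33.7 0.02;-0.12 0.19 0.05 0 0 33.7 0.02;-0.12 0.19 0.1 0 0 33.7 0.02;-0.12 0.19 0.14 0 0 33.7 0.02;-0.12 0.19 0.17 0 0 33.7 0.02;-0.12 0.19 0.189 0 0 33.7 0.02;-0.12 0.19 0.189 0 0 33.7 0.02;-0.12 0.19 0.189 0 0 33.7 0.02"

```text
clock: 17.65
ee_pos: [621.3, -263.9, 61.2]
tool_rot: [[0.999, 0.054, 0.002], [0.054, -0.999, -0.001], [0.002, 0.001, -1.0]]
ft_force: [0.1, 0.4, -0.4]
finger_gap: 29.3
gripper_force: 39.8
```

Run:
```python
from h import *
f=grab('wrist','w6.png');p,y,s=now();print(p.round(1),y,s['finger_gap'],s['ft_force'],rel(p,y,*slot(85,40),35,CY))
```

```text
[ 621.6 -264.2   61.7] 3.0857405492899463 29.108139302184917 [ 0.06695811 -0.41074486 -0.27699777] [-2.7  0.6 26.7  0.3]
```

View pics/w6.png

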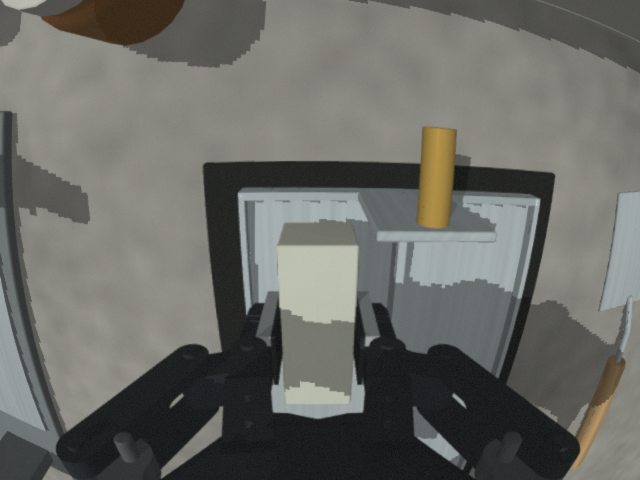

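The carrier sits square on the mat. The bar at (317,300) hangs between the rib and the outer lip, clear of the end plate.

Emit:
apply_moves --commands "-0.003 0 0.01 0 0 0 0.02;-0.003 0 0.02 0 0 0 0.02;-0.003 0 0.024 0 0 0 0.02;-0.003 0 0.0265 0 0 0 0.02;-0.003 0 0.0275 0 0 0 0.02;-0.003 0 0.0275 0 0 0 0.02;-0.003 0 0.0275 0 0 0 0.036;-0.003 0 0.0275 0 0 0 0.039;-0.003 0 0.0275 0 0 0 0.039;-0.003 0 0.0275 0 0 0 0.039;-0.003 0 0 0 0 0 0.039;-0.003 0 -0.05 0 0 0 0.05"

```text
clock: 19.2
ee_pos: [614.9, -262.8, 107.2]
tool_rot: [[0.999, 0.054, -0.006], [0.054, -0.999, 0.003], [-0.006, -0.003, -1.0]]
ft_force: [0.7, -0.2, 0.5]
finger_gap: 50.0
gripper_force: 0.0
```

Run:
```python
from h import *
p,y,s=now();print(p.round(1),y,s['finger_gap'],s['ft_force'],rel(p,y,510,275,300,90))
```

```text
[ 614.9 -262.8  107.2] 3.07130973007977 50.003358425958375 [ 0.69596186 -0.17280168  0.53018096] [ -75.9 -542.6 -192.8  -86.9]
```

Emit:
apply_moves --commands "0 0 -0.06 0 0 0 0.06;-0.01 -0.01 -0.12 0 0 0 0.08;-0.076 -0.543 -0.193 0 0 -87 0.08;-0.076 -0.543 -0.193 0 0 -87 0.08;-0.076 -0.543 -0.193 0 0 -87 0.08;-0.076 -0.543 -0.193 0 0 -87 0.08;-0.076 -0.543 -0.193 0 0 -87 0.08;-0.076 -0.543 -0.193 0 0 -87 0.08;-0.076 -0.543 -0.193 0 0 -87 0.08;-0.076 -0.543 -0.193 0 0 -87 0.08;-0.076 -0.543 -0.193 0 0 -87 0.08;-0.076 -0.543 -0.193 0 0 -87 0.08"

```text
clock: 20.7
ee_pos: [511.6, 277.2, 303.2]
tool_rot: [[-0.006, 1.0, 0.001], [1.0, 0.006, 0.001], [0.001, 0.001, -1.0]]
ft_force: [-0.1, -0.3, 0.0]
finger_gap: 79.9
gripper_force: 0.0
```

Emit:
apply_moves --commands "0 0 0 0 0 0 0.08;0 0 0 0 0 0 0.08"

```text
clock: 20.95
ee_pos: [512.4, 272.8, 302.3]
tool_rot: [[0.001, 1.0, -0.001], [1.0, -0.001, -0.001], [-0.001, -0.001, -1.0]]
ft_force: [-0.6, -0.4, -0.5]
finger_gap: 80.1
gripper_force: 0.0
```

Run:
```python
from h import *
f=grab('wrist','w7.png');p,y,s=now();print(p.round(1),y)
B=bars(f,(200,80,450,260),38,150)
for b in B: print(b,rel(p,y,b[0],b[1],31,b[4] if b[4]>0 else (b[4]+180 if b[4]<-45 else b[4])))
g=grab('top','t7.png');print(bars(g,(180,205,265,300),38,120,False))
```

```text
[512.4 272.8 302.4] 89.95651189561099
(540.8, 257.8, 76.0, 29.1, -5.0, [343.0, 204.0]) [-15.   28.4 271.4  95. ]
(545.3, 323.2, 75.9, 28.8, -4.1, [348.0, 144.0]) [ 50.4  32.8 271.4  94.1]
(456.5, 303.8, 76.3, 28.6, -88.7, [265.0, 162.0]) [ 31.  -56.  271.4  -1.3]
[(535.0, 239.8, 318.5, 191.2, 1.8, [246.0, 248.0])]
```

Emit:
apply_moves --commands "0.031 -0.056 0.05 0 0 -1.3 0.06;0.031 -0.056 0.11 0 0 -1.3 0.06;0.031 -0.056 0.17 0 0 -1.3 0.06;0.031 -0.056 0.22 0 0 -1.3 0.055;0.031 -0.056 0.255 0 0 -1.3 0.05;0.031 -0.056 0.27 0 0 -1.3 0.05;0.031 -0.056 0.271 0 0 -1.3 0.05;0.031 -0.056 0.271 0 0 -1.3 0.035;0.031 -0.056 0.271 0 0 -1.3 0.025;0.031 -0.056 0.271 0 0 -1.3 0.02;0.031 -0.056 0.271 0 0 -1.3 0.02;0.031 -0.056 0.271 0 0 -1.3 0.02" --grip_force 30

```text
clock: 22.55
ee_pos: [457.9, 306.1, 33.8]
tool_rot: [[-0.024, 1.0, 0.004], [1.0, 0.024, 0.002], [0.002, 0.004, -1.0]]
ft_force: [0.0, -0.5, 6.7]
finger_gap: 29.2
gripper_force: 31.4
```

Run:
```python
from h import *
p,y,s=now();print(p.round(1),y,s['finger_gap'],s['gripper_force'],rel(p,y,*slot(-85,-40),250,CY))
```

```text
[457.9 306.1  33.8] 91.3788263163676 29.217537580475838 31.39308214187622 [-658.9  -20.7 -216.2   88.6]
```

Emit:
apply_moves --commands "0 0 -0.01 0 0 0 0.02;0 0 -0.05 0 0 0 0.02;0 0 -0.1 0 0 0 0.02;0 0 -0.15 0 0 0 0.02;0 0 -0.2 0 0 0 0.02;-0.02 -0.001 -0.216 0 0 4 0.02;-0.06 -0.002 -0.216 0 0 9 0.02;-0.11 -0.004 -0.216 0 0 16 0.02;-0.16 -0.005 -0.216 0 0 23 0.02;-0.21 -0.006 -0.216 0 0 30 0.02;-0.26 -0.008 -0.216 0 0 37 0.02;-0.31 -0.01 -0.216 0 0 44 0.02" --grip_force 40

```text
clock: 24.05
ee_pos: [452.9, -6.4, 248.1]
tool_rot: [[0.68, 0.733, 0.0], [0.733, -0.68, 0.0], [0.0, 0.0, -1.0]]
ft_force: [1.0, 0.2, -0.8]
finger_gap: 29.3
gripper_force: 40.0
```

Run:
```python
from h import *
p,y,s=now();print(p.round(1),y,s['finger_gap'],rel(p,y,*slot(-85,-40),100,CY))
```

```text
[452.9  -6.4 248.1] 47.15630506183505 29.302584999283724 [-254.1  235.9  148.1   44.4]
```

Emit:
apply_moves --commands "-0.035 0.033 0 0 0 6 0.02;-0.072 0.067 0 0 0 12 0.02;-0.11 0.102 0 0 0 19 0.02;-0.148 0.137 0 0 0 26 0.02;-0.185 0.172 0 0 0 32 0.02;-0.215 0.2 0 0 0 38 0.02;-0.24 0.223 0.01 0 0 42 0.02;-0.254 0.236 0.04 0 0 44.4 0.02;-0.254 0.236 0.09 0 0 44.4 0.02;-0.254 0.236 0.13 0 0 44.4 0.02;-0.254 0.236 0.148 0 0 44.4 0.02;-0.254 0.236 0.148 0 0 44.4 0.02"

```text
clock: 25.55
ee_pos: [454.4, -350.9, 98.8]
tool_rot: [[0.999, 0.052, -0.002], [0.052, -0.999, 0.002], [-0.002, -0.002, -1.0]]
ft_force: [0.4, 0.6, -0.4]
finger_gap: 29.0
gripper_force: 40.0
```

Run:
```python
from h import *
f=grab('wrist','w8.png');p,y,s=now();print(p.round(1),y,s['finger_gap'],rel(p,y,*slot(-85,-40),34.5,CY))
```

```text
[ 455.6 -351.9  100.4] 2.985618077426029 29.16398387738589 [-2.6  1.1 65.9  0.2]
```

Emit:
apply_moves --commands "-0.001 0.001 0.02 0 0 0 0.02;-0.001 0.001 0.04 0 0 0 0.02;-0.001 0.001 0.055 0 0 0 0.02;-0.001 0.001 0.062 0 0 0 0.02;-0.001 0.001 0.0645 0 0 0 0.02;-0.001 0.001 0.0655 0 0 0 0.02;-0.001 0.001 0.0655 0 0 0 0.02;-0.001 0.001 0.0655 0 0 0 0.036;-0.001 0.001 0.0655 0 0 0 0.039;-0.001 0.001 0.0655 0 0 0 0.039;-0.001 0.001 0.035 0 0 0 0.039;-0.001 0.001 -0.01 0 0 0 0.05"

```text
clock: 27.1
ee_pos: [453.0, -351.6, 108.7]
tool_rot: [[0.999, 0.052, -0.003], [0.052, -0.999, 0.003], [-0.003, -0.003, -1.0]]
ft_force: [0.2, 0.3, -0.7]
finger_gap: 49.8
gripper_force: 0.0
```

Emit:
apply_moves --commands "0 0 -0.06 0 0 0 0.05;0 0 -0.12 0 0 0 0.05;0 0 -0.18 0 0 0 0.08;0 0 -0.2 0 0 0 0.08;0 0 -0.2 0 0 0 0.08"

```text
clock: 27.72
ee_pos: [455.3, -353.6, 312.4]
tool_rot: [[0.999, 0.052, 0.004], [0.052, -0.999, -0.004], [0.004, 0.004, -1.0]]
ft_force: [-0.8, 0.0, -0.3]
finger_gap: 79.9
gripper_force: 0.0
```

Run:
```python
from h import *
f=grab('wrist','w9.png');p,y,s=now();print(p.round(1),y,s['finger_gap'])
print(bars(f,(100,0,560,330),39,140))
for q in [(85,40),(-85,-40)]: print(slot(*q).round(1))
b=(545.3,323.2);print(rel(p,y,545.3,323.2,200,-4.1))
```

```text
[ 454.3 -352.8  310. ] 2.9701213340580113 80.2732411319863
[(452.8, -352.6, 76.0, 30.3, 3.3, [315.0, 192.0]), (533.7, -273.9, 238.2, 60.1, 3.0, [247.0, 131.0]), (612.4, -295.6, 83.4, 25.8, 3.3, [274.0, 43.0]), (631.2, -471.8, 79.0, 25.4, 8.0, [432.0, 40.0]), (575.1, -350.4, 162.0, 61.3, 2.9, [326.0, 83.0])]
[ 619.  -264.9]
[ 453.  -353.1]
[ 125.9 -670.4  110.     7.1]
```

View pics/w9.png

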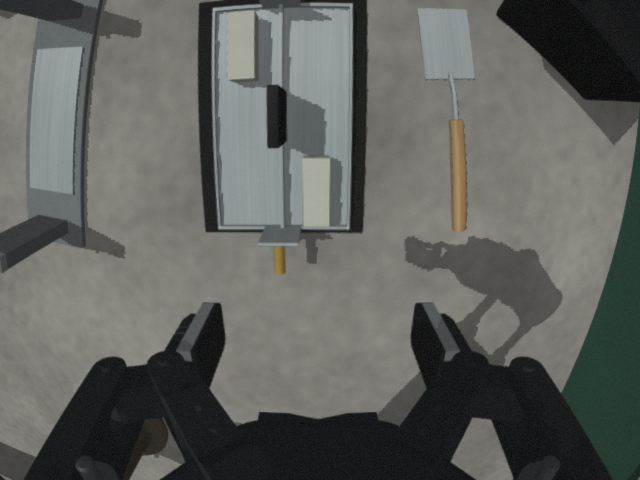

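Both bars in the carrier lie flat at (241,45) and (316,192), on opposite sides. Next are the two bottom bars.

Emit:
apply_moves --commands "0.109 -0.638 0.01 0 0 7.5 0.08;0.109 -0.638 0.01 0 0 7.5 0.08;0.109 -0.638 0.01 0 0 7.5 0.08;0.109 -0.638 0.01 0 0 7.5 0.08;0.109 -0.638 0.01 0 0 7.5 0.08;0.109 -0.638 0.01 0 0 7.5 0.08;0.109 -0.638 0.01 0 0 7.5 0.08;0.109 -0.638 0.01 0 0 7.5 0.08;0.109 -0.638 0.01 0 0 7.5 0.08;0.109 -0.638 0.01 0 0 7.5 0.08;0.109 -0.638 0.01 0 0 7.5 0.08;0.109 -0.638 0.01 0 0 7.5 0.08"

```text
clock: 29.28
ee_pos: [528.9, 290.6, 297.1]
tool_rot: [[0.997, -0.077, -0.004], [-0.077, -0.997, -0.002], [-0.004, 0.003, -1.0]]
ft_force: [-0.1, -1.2, 0.8]
finger_gap: 80.0
gripper_force: 0.0
```

Emit:
apply_moves --commands "0 0 0 0 0 0 0.08;0 0 0 0 0 0 0.07;0 0 0 0 0 0 0.06"

```text
clock: 29.65
ee_pos: [530.3, 288.8, 300.0]
tool_rot: [[0.997, -0.081, 0.0], [-0.081, -0.997, -0.0], [0.0, 0.0, -1.0]]
ft_force: [-0.2, -0.5, 0.3]
finger_gap: 60.4
gripper_force: 0.0
```

Run:
```python
from h import *
f=grab('wrist','w10.png');p,y,s=now();print(p.round(1),y,s['joints'])
for b in bars(f,(180,80,480,330),38,150): print(b,rel(p,y,b[0],b[1],31,b[4]))
```

```text
[530.3 289.  300.1] -4.614572888340376 [ 4.26999687e-01  2.22807532e-01  1.62859834e+00 -8.14254582e-05
  1.28974572e+00  2.07835804e+00]
(427.7, 265.8, 66.3, 35.9, 49.9, [343.0, 277.0]) [-100.4   31.4  269.1  -54.5]
(546.1, 322.7, 76.6, 29.0, -4.4, [285.0, 180.0]) [ 1.310e+01 -3.480e+01  2.691e+02 -2.000e-01]
(541.8, 257.4, 76.3, 29.4, -4.8, [346.0, 179.0]) [1.400e+01 3.060e+01 2.691e+02 2.000e-01]
(609.1, 168.1, 71.3, 40.4, 53.3, [426.0, 109.0]) [ 88.3 114.2 269.1 -57.9]
(596.8, 132.2, 98.7, 55.5, -1.7, [464.0, 118.0]) [ 78.9 151.  269.1  -2.9]
```

Emit:
apply_moves --commands "0.013 -0.035 0.05 0 0 0 0.05;0.013 -0.035 0.11 0 0 0 0.045;0.013 -0.035 0.17 0 0 0 0.045;0.013 -0.035 0.22 0 0 0 0.045;0.013 -0.035 0.255 0 0 0 0.045;0.013 -0.035 0.267 0 0 0 0.045;0.013 -0.035 0.269 0 0 0 0.045;0.013 -0.035 0.269 0 0 0 0.035;0.013 -0.035 0.269 0 0 0 0.025;0.013 -0.035 0.269 0 0 0 0.02;0.013 -0.035 0.269 0 0 0 0.02;0.013 -0.035 0.269 0 0 0 0.02" --grip_force 30

```text
clock: 31.2
ee_pos: [547.5, 324.8, 33.1]
tool_rot: [[0.997, -0.079, 0.004], [-0.079, -0.997, 0.002], [0.004, -0.002, -1.0]]
ft_force: [-0.5, -0.4, 7.0]
finger_gap: 29.4
gripper_force: 31.0
```

Run:
```python
from h import *
p,y,s=now();print(p.round(1),y,s['finger_gap'],s['gripper_force'],rel(p,y,*slot(85,-40),250,CY))
```

```text
[547.5 324.8  33.1] -4.524977117800759 29.39927043210096 30.988656878471375 [ 127.9  661.6 -216.9   -7.3]
```

Emit:
apply_moves --commands "0 0 -0.01 0 0 0 0.02;0 0 -0.05 0 0 0 0.02;0 0 -0.1 0 0 0 0.02;0 0 -0.15 0 0 0 0.02;0 0 -0.2 0 0 0 0.02;0.004 0.02 -0.216 0 0 0 0.02;0.012 0.06 -0.216 0 0 0 0.02;0.021 0.11 -0.216 0 0 -1 0.02;0.03 0.16 -0.216 0 0 -2 0.02;0.04 0.21 -0.216 0 0 -3 0.02;0.05 0.26 -0.216 0 0 -4 0.02;0.06 0.31 -0.216 0 0 -5 0.02" --grip_force 40

```text
clock: 32.7
ee_pos: [579.4, 7.7, 245.0]
tool_rot: [[1.0, 0.008, -0.004], [0.008, -1.0, -0.0], [-0.004, 0.0, -1.0]]
ft_force: [0.1, -0.3, 0.1]
finger_gap: 29.3
gripper_force: 40.0
```

Run:
```python
from h import *
p,y,s=now();print(p.round(1),y,s['finger_gap'],rel(p,y,*slot(85,-40),100,CY))
```

```text
[579.4   7.7 245. ] 0.4805240863010115 29.30404799666447 [ 40.5 352.8 145.   -2.3]
```

Emit:
apply_moves --commands "0.006 0.05 0 0 0 0 0.02;0.012 0.1 0 0 0 -0.5 0.02;0.018 0.15 0 0 0 -1 0.02;0.024 0.2 0 0 0 -1.5 0.02;0.03 0.25 0 0 0 -2 0.02;0.035 0.295 0 0 0 -2.3 0.02;0.039 0.33 0 0 0 -2.3 0.02;0.04 0.348 0.01 0 0 -2.3 0.02;0.04 0.353 0.04 0 0 -2.3 0.02;0.04 0.353 0.09 0 0 -2.3 0.02;0.04 0.353 0.135 0 0 -2.3 0.02;0.04 0.353 0.145 0 0 -2.3 0.02"

```text
clock: 34.2
ee_pos: [619.6, -339.4, 95.4]
tool_rot: [[0.999, 0.049, -0.01], [0.049, -0.999, 0.007], [-0.01, -0.007, -1.0]]
ft_force: [-0.2, 0.3, -1.4]
finger_gap: 29.1
gripper_force: 40.0
```

Emit:
apply_moves --commands "0 0 0 0 0 0 0.02;0 0 0 0 0 0 0.02"

```text
clock: 34.45
ee_pos: [625.6, -343.3, 104.5]
tool_rot: [[0.999, 0.049, 0.004], [0.049, -0.999, -0.002], [0.004, 0.003, -1.0]]
ft_force: [0.3, -0.4, 0.1]
finger_gap: 29.2
gripper_force: 40.0
```

Run:
```python
from h import *
p,y,s=now();print(p.round(1),y,s['finger_gap'],rel(p,y,*slot(85,-40),34.5,CY))
```

```text
[ 625.6 -343.3  104.5] 2.789052002969917 29.239627873958366 [-2.9  1.3 70.   0. ]
```

Emit:
apply_moves --commands "-0.003 0.001 0.02 0 0 0 0.02;-0.003 0.001 0.04 0 0 0 0.02;-0.003 0.001 0.057 0 0 0 0.02;-0.003 0.001 0.065 0 0 0 0.02;-0.003 0.001 0.068 0 0 0 0.02;-0.003 0.001 0.0695 0 0 0 0.02;-0.003 0.001 0.0695 0 0 0 0.02;-0.003 0.001 0.0695 0 0 0 0.036;-0.003 0.001 0.0695 0 0 0 0.039;-0.003 0.001 0.0695 0 0 0 0.039;-0.003 0.001 0.035 0 0 0 0.039;-0.003 0.001 -0.01 0 0 0 0.05"

```text
clock: 35.95
ee_pos: [619.6, -342.7, 110.1]
tool_rot: [[0.999, 0.048, -0.004], [0.048, -0.999, 0.003], [-0.004, -0.003, -1.0]]
ft_force: [0.6, -0.4, 0.3]
finger_gap: 49.9
gripper_force: 0.0
```

Emit:
apply_moves --commands "0 0 -0.06 0 0 0 0.05;0 0 -0.12 0 0 0 0.05;0 0 -0.18 0 0 0 0.07;-0.1 -0.61 -0.19 0 0 7.5 0.07;-0.1 -0.61 -0.19 0 0 7.5 0.07;-0.1 -0.61 -0.19 0 0 7.5 0.07;-0.1 -0.61 -0.19 0 0 7.5 0.07;-0.1 -0.61 -0.19 0 0 7.5 0.07;-0.1 -0.61 -0.19 0 0 7.5 0.07;-0.1 -0.61 -0.19 0 0 7.5 0.07;-0.1 -0.61 -0.19 0 0 7.5 0.07;-0.1 -0.61 -0.19 0 0 7.5 0.07"

```text
clock: 37.45
ee_pos: [502.7, 208.2, 301.0]
tool_rot: [[0.997, -0.082, 0.001], [-0.082, -0.997, 0.0], [0.001, -0.0, -1.0]]
ft_force: [1.6, 0.9, 0.3]
finger_gap: 70.1
gripper_force: 0.0
```

Emit:
apply_moves --commands "0 0 0 0 0 0 0.06;0 0 0 0 0 0 0.06;0 0 0 0 0 0 0.06"

```text
clock: 37.83
ee_pos: [503.7, 204.9, 300.7]
tool_rot: [[0.996, -0.084, -0.0], [-0.084, -0.996, -0.001], [-0.0, 0.001, -1.0]]
ft_force: [0.0, -0.2, -0.3]
finger_gap: 60.1
gripper_force: 0.0
```

Run:
```python
from h import *
f=grab('wrist','w11.png');p,y,s=now();print(p.round(1),y)
for b in bars(f,(180,80,480,330),38,150): print(b,rel(p,y,b[0],b[1],31,b[4]))
```

```text
[503.8 204.8 300.7] -4.863879389924148
(541.5, 257.0, 76.6, 28.8, -4.7, [265.0, 161.0]) [ 3.320e+01 -5.520e+01  2.697e+02 -2.000e-01]
(536.8, 45.3, 162.7, 53.1, -0.4, [461.0, 154.0]) [ 46.4 156.1 269.7  -4.5]
```

Emit:
apply_moves --commands "0.02 -0.04 0.03 0 0 0 0.05;0.033 -0.055 0.08 0 0 0 0.045;0.033 -0.055 0.14 0 0 0 0.045;0.033 -0.055 0.2 0 0 0 0.045;0.033 -0.055 0.25 0 0 0 0.045;0.033 -0.055 0.267 0 0 0 0.045;0.033 -0.055 0.2695 0 0 0 0.045;0.033 -0.055 0.2695 0 0 0 0.035;0.033 -0.055 0.2695 0 0 0 0.025;0.033 -0.055 0.2695 0 0 0 0.02;0.033 -0.055 0.2695 0 0 0 0.02;0.033 -0.055 0.2695 0 0 0 0.02" --grip_force 30

```text
clock: 39.38
ee_pos: [543.0, 259.3, 34.1]
tool_rot: [[0.997, -0.082, 0.005], [-0.082, -0.997, 0.002], [0.005, -0.002, -1.0]]
ft_force: [-0.0, 0.1, 6.4]
finger_gap: 29.4
gripper_force: 30.7
```

Run:
```python
from h import *
p,y,s=now();print(p.round(1),y,s['finger_gap'],s['gripper_force'],rel(p,y,*slot(-85,40),250,CY))
```

```text
[543.  259.3  34.1] -4.714357486139998 29.399928296266232 30.699979662895203 [ -49.8  538.3 -215.9   -7.5]
```

Emit:
apply_moves --commands "0 0 -0.01 0 0 0 0.02;0 0 -0.05 0 0 0 0.02;0 0 -0.1 0 0 0 0.02;0 0 -0.15 0 0 0 0.02;0 0 -0.2 0 0 0 0.02;-0.002 0.02 -0.216 0 0 0 0.02;-0.006 0.06 -0.216 0 0 -1 0.02;-0.011 0.11 -0.216 0 0 -2 0.02;-0.016 0.16 -0.216 0 0 -3 0.02;-0.02 0.21 -0.216 0 0 -4 0.02;-0.024 0.25 -0.216 0 0 -5 0.02;-0.028 0.28 -0.216 0 0 -5 0.02" --grip_force 40

```text
clock: 40.88
ee_pos: [487.4, -20.5, 245.8]
tool_rot: [[1.0, 0.003, -0.003], [0.003, -1.0, -0.0], [-0.003, 0.0, -1.0]]
ft_force: [-0.3, -0.2, 0.2]
finger_gap: 28.7
gripper_force: 40.0
```

Emit:
apply_moves --commands "-0.004 0.04 0 0 0 0 0.02;-0.008 0.085 0 0 0 -0.5 0.02;-0.011 0.13 0 0 0 -1 0.02;-0.015 0.17 0 0 0 -1.5 0.02;-0.018 0.205 0 0 0 -2 0.02;-0.021 0.235 0 0 0 -2.5 0.02;-0.022 0.25 0.02 0 0 -2.5 0.02;-0.022 0.258 0.05 0 0 -2.5 0.02;-0.022 0.258 0.09 0 0 -2.5 0.02;-0.022 0.258 0.13 0 0 -2.5 0.02;-0.022 0.258 0.145 0 0 -2.5 0.02;-0.022 0.258 0.145 0 0 -2.5 0.02"

```text
clock: 42.38
ee_pos: [467.4, -275.7, 101.0]
tool_rot: [[0.999, 0.048, -0.003], [0.048, -0.999, 0.002], [-0.003, -0.002, -1.0]]
ft_force: [-0.1, -0.0, 0.2]
finger_gap: 29.4
gripper_force: 40.0
```

Emit:
apply_moves --commands "0 0 0 0 0 0 0.02;0 0 0 0 0 0 0.02"

```text
clock: 42.62
ee_pos: [470.2, -277.3, 104.2]
tool_rot: [[0.999, 0.049, 0.003], [0.049, -0.999, -0.002], [0.003, 0.002, -1.0]]
ft_force: [-0.0, -0.9, -0.3]
finger_gap: 29.1
gripper_force: 40.0
```

Run:
```python
from h import *
p,y,s=now();print(p.round(1),y,s['finger_gap'],rel(p,y,*slot(-85,40),34.5,CY))
```

```text
[ 470.2 -277.3  104.2] 2.7813666693185444 29.05787050008293 [-20.8  -5.1  69.7   0. ]
```

Emit:
apply_moves --commands "-0.01 -0.003 0 0 0 0 0.02;-0.02 -0.005 0.005 0 0 0 0.02;-0.02 -0.005 0.025 0 0 0 0.02;-0.02 -0.005 0.045 0 0 0 0.02;-0.02 -0.005 0.06 0 0 0 0.02;-0.02 -0.005 0.067 0 0 0 0.02;-0.02 -0.005 0.0695 0 0 0 0.02;-0.02 -0.005 0.0695 0 0 0 0.02;-0.02 -0.005 0.0695 0 0 0 0.036;-0.02 -0.005 0.0695 0 0 0 0.039;-0.02 -0.005 0.0695 0 0 0 0.039;-0.02 -0.005 0.035 0 0 0 0.039"

```text
clock: 44.12
ee_pos: [446.3, -270.6, 64.9]
tool_rot: [[0.999, 0.048, -0.006], [0.048, -0.999, 0.004], [-0.006, -0.005, -1.0]]
ft_force: [-0.2, 0.4, -0.0]
finger_gap: 38.9
gripper_force: 0.0
```

Emit:
apply_moves --commands "0 0 -0.06 0 0 0 0.05;0 0 -0.12 0 0 0 0.05;0 0 -0.18 0 0 0 0.07;0 0 -0.22 0 0 0 0.07;0.04 0.02 -0.235 0 0 0 0.05;0.085 0.037 -0.235 0 0 0 0.05;0.085 0.037 -0.235 0 0 0 0.05;0.085 0.037 -0.235 0 0 0 0.05;0.085 0.037 -0.235 0 0 0 0.05"

```text
clock: 45.25
ee_pos: [534.4, -304.8, 302.0]
tool_rot: [[0.999, 0.048, -0.001], [0.048, -0.999, 0.001], [-0.001, -0.001, -1.0]]
ft_force: [-0.3, 0.2, 0.4]
finger_gap: 50.2
gripper_force: 0.0
```

Run:
```python
from h import *
f=grab('wrist','w12.png');p,y,s=now();print(p.round(1),y,s['finger_gap'])
print('regrip',rel(p,y,537.1,-308.9,78.3,2.78))
for b in bars(f,(180,30,480,330),39,145): print(b)
for q in [(85,40),(-85,-40),(-85,40),(85,-40)]: print(slot(*q).round(1))
```

```text
[ 534.5 -304.9  302.3] 2.7551305659405627 50.13016400569586
regrip [  2.4   4.1 224.   -0. ]
(454.3, -353.3, 76.3, 28.6, 3.4, [356.0, 262.0])
(580.9, -346.7, 161.2, 61.7, 2.9, [365.0, 142.0])
(637.9, -465.2, 80.2, 24.3, 4.7, [470.0, 111.0])
(533.9, -276.0, 249.9, 69.5, 2.8, [289.0, 175.0])
[ 619.  -264.9]
[ 453.  -353.1]
[ 449.2 -273.2]
[ 622.8 -344.8]
```

View pics/w12.png

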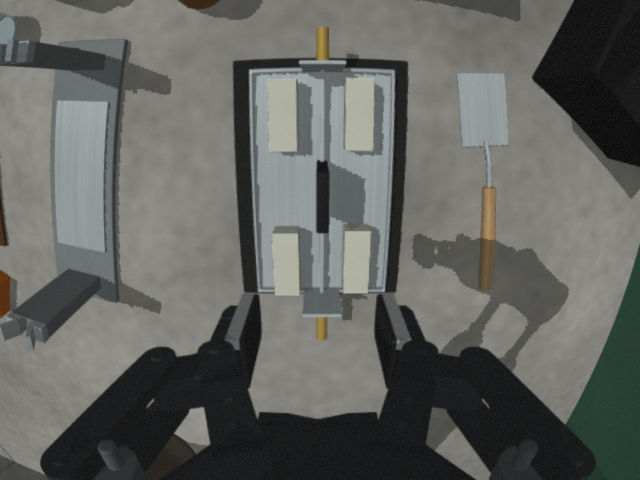

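All four bars lie in the carrier, two on each side. The lower-left one at (286,260) is close to the near lip, so I'll measure whether it lies flat and inside.

```bash
python3 - <<'E'
from h import *
f=grab('wrist')
fr=f['frame'].astype(int)
g=dict(f);  # bars are yellowish: keep r-b>=6
print(fr[150,285],fr[180,285],fr[260,285],fr[260,355])
m=((fr[:,:,0]-fr[:,:,2]>8)&(fr.min(2)>135))
g['frame']=np.where(m[:,:,None],fr,0).astype(np.uint8)
a=np.radians(CY);Rm=np.array([[np.cos(a),np.sin(a)],[-np.sin(a),np.cos(a)]])
for b in bars(g,(180,30,480,330),39,130): print(b,'local',(Rm@(np.array(b[:2])-C)).round(1))
m2=[onz(f,318,v,16,True)[:2].round(1) for v in (70,291)];print(m2)
E
python3 - <<'E'
import cv2
im=cv2.imread('pics/w12.png')[190:320,230:410];cv2.imwrite('pics/c12.png',cv2.resize(im,None,fx=4,fy=4,interpolation=cv2.INTER_CUBIC))
E
```

```text
[172 175 160] [146 155 156] [170 174 159] [174 177 163]
(446.9, -272.9, 76.7, 28.1, 2.3, [286.0, 264.0]) local [-87.2  40.4]
(454.4, -352.8, 76.4, 29.5, 3.3, [356.0, 261.0]) local [-83.6 -39.8]
(615.1, -264.5, 74.7, 28.4, 2.8, [282.0, 115.0]) local [81.2 40.6]
(619.6, -344.1, 75.6, 29.1, 3.1, [359.0, 114.0]) local [ 81.8 -39.1]
[array([ 666.5, -299.3]), array([ 404.2, -312. ])]
```

View pics/c12.png

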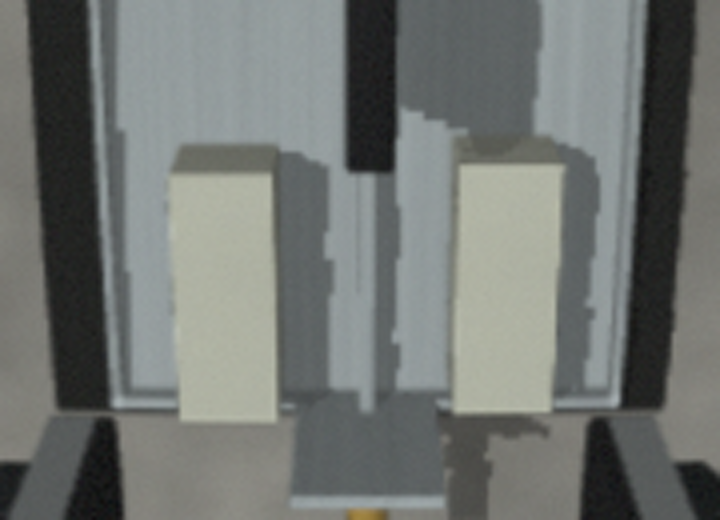

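The bars measure flat (76–77 × 28–29 mm at top height) and lie inside the lip. The overlap at the near edge is parallax. Next I regrip at the recorded pose.

Emit:
apply_moves --commands "0.0025 0.004 0.03 0 0 0 0.045;0.0025 0.004 0.08 0 0 0 0.045;0.0025 0.004 0.13 0 0 0 0.045;0.0025 0.004 0.17 0 0 0 0.045;0.0025 0.004 0.205 0 0 0 0.045;0.0025 0.004 0.222 0 0 0 0.04;0.0025 0.004 0.224 0 0 0 0.035;0.0025 0.004 0.224 0 0 0 0.03;0.0025 0.004 0.224 0 0 0 0.022;0.0025 0.004 0.224 0 0 0 0.016;0.0025 0.004 0.224 0 0 0 0.01;0.0025 0.004 0.224 0 0 0 0.005" --grip_force 30

```text
clock: 46.85
ee_pos: [538.9, -309.3, 79.6]
tool_rot: [[0.999, 0.048, 0.001], [0.048, -0.999, -0.001], [0.001, 0.001, -1.0]]
ft_force: [-0.7, 2.1, 5.4]
finger_gap: 11.7
gripper_force: 31.5
```

Emit:
apply_moves --commands "0 0 0 0 0 0 0.005;0 0 0 0 0 0 0.005;0 0 0 0 0 0 0.005" --grip_force 110

```text
clock: 47.22
ee_pos: [539.1, -309.5, 79.8]
tool_rot: [[0.999, 0.048, 0.002], [0.048, -0.999, -0.001], [0.002, 0.001, -1.0]]
ft_force: [-0.5, 1.3, 5.4]
finger_gap: 10.8
gripper_force: 108.8
```

Run:
```python
from h import *
p,y,s=now();print(p.round(1),y,s['finger_gap'],s['gripper_force'],np.round(s['ft_force'],1),np.round(s['moment'],2))
```

```text
[ 539.1 -309.5   79.8] 2.771680800993478 10.847595745713328 108.77628922462463 [-0.5  1.3  5.4] [0.27 0.05 0.01]
```

Emit:
apply_moves --commands "0 0 -0.001 0 0 0 0.005;0 0 -0.003 0 0 0 0.005;0 0 -0.006 0 0 0 0.005;0 0 -0.011 0 0 0 0.005;0 0 -0.018 0 0 0 0.005;0 0 -0.028 0 0 0 0.005;0 0 -0.04 0 0 0 0.005;0 0 -0.054 0 0 0 0.005;0 0 -0.068 0 0 0 0.005;0 0 -0.08 0 0 0 0.005;0 0 -0.088 0 0 0 0.005;0 0 -0.092 0 0 0 0.005"

```text
clock: 48.72
ee_pos: [538.3, -309.2, 171.0]
tool_rot: [[0.999, 0.048, 0.001], [0.048, -0.999, -0.0], [0.001, 0.0, -1.0]]
ft_force: [0.2, 0.4, -5.9]
finger_gap: 10.2
gripper_force: 107.4
```

Run:
```python
from h import *
f=grab('wrist','w13.png');p,y,s=now();print(p.round(1),y,np.round(s['tool_rot'],4)[2],s['finger_gap'],np.round(s['ft_force'],1),np.round(s['moment'],2))
a=cv2.imread('pics/w4.png');b=cv2.imread('pics/w13.png');
# plate/lip edge shift vs w4 (empty carrier, same grip): far lip rows
for im in (a,b): g=cv2.cvtColor(im,6).astype(int);print([int(np.argmax(g[20:60,u]>150))+20 for u in (200,260,400,440)],[int(np.argmax(g[v,150:200]>140))+150 for v in (60,150)],[int(np.argmax(g[205:235,318]<60))+205])
```

```text
[ 538.4 -309.3  171.2] 2.7713092059608306 [ 7.e-04  5.e-04 -1.e+00] 10.043124448595737 [-0.2  0.2 -4.8] [-0.    0.05  0.02]
[28, 24, 41, 20] [166, 169] [223]
[31, 27, 44, 51] [167, 170] [226]
```

View pics/w13.png

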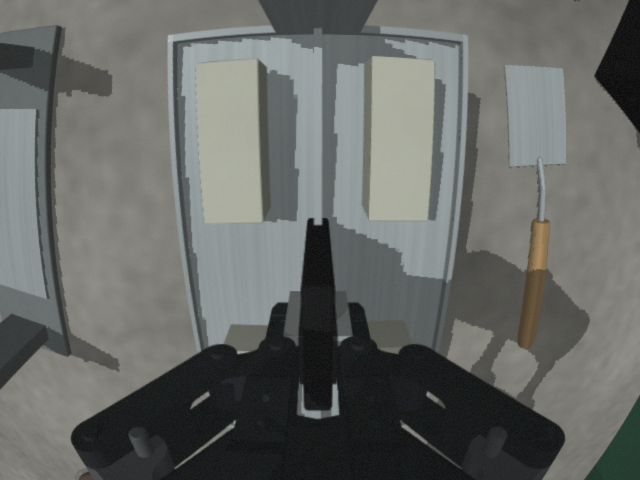

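Run:
```python
from h import *
# frames' calibration for w12 pose: rebuild from current frame by the tool pose shift
f=grab('wrist');p,y,s=now()
R1=cv2.Rodrigues(np.array(f['rvec'],float))[0];c=-R1.T@np.array(f['tvec'],float).ravel()
d=np.array([534.5,-304.9,302.3])-p;c2=c+d;f['tvec']=-R1@c2
A=onz(f,130,40,10,True);B=onz(f,118,301,10,True);print(A.round(1),B.round(1),np.linalg.norm(A-B))
u=np.array([np.cos(np.radians(-6.6)),np.sin(np.radians(-6.6))]);print('mid along u',(A+B)[:2]@u/2,'carrier orig',np.array([545,10.5])@u, np.degrees(np.arctan2(*(A-B)[[1,0]])))
t=cv2.imread('pics/t4.png');cv2.imwrite('pics/c14.png',cv2.resize(t[170:330,240:360],(450,600),interpolation=cv2.INTER_CUBIC))
print('lift',rel(p,y,547.4,10.9,275,-6.63))
```

```text
[712.2 -71.5  10. ] [362.6 -27.   10. ] 352.4348016116408
mid along u 539.5217096867385 carrier orig 540.181317172041 -7.248825529188153
lift [  24.6 -319.3 -104.3    9.4]
```

Emit:
apply_moves --commands "0 0 -0.004 0 0 0 0.005;0 0 -0.012 0 0 0 0.005;0 0 -0.024 0 0 0 0.005;0 0 -0.038 0 0 0 0.005;0 0 -0.052 0 0 0 0.005;0 0 -0.066 0 0 0 0.005;0 0 -0.08 0 0 0 0.005;0 0 -0.092 0 0 0 0.005;0 0 -0.1 0 0 0 0.005;0 0 -0.104 0 0 0 0.005;0 0 -0.104 0 0 0 0.005"

```text
clock: 50.2
ee_pos: [538.2, -309.1, 274.4]
tool_rot: [[0.999, 0.048, 0.0], [0.048, -0.999, -0.0], [0.0, 0.0, -1.0]]
ft_force: [0.1, -0.4, -5.6]
finger_gap: 10.1
gripper_force: 107.4
```

Emit:
apply_moves --commands "0 -0.003 0 0 0 0 0.005;0.001 -0.01 0 0 0 0 0.005;0.002 -0.022 0 0 0 0.6 0.005;0.003 -0.04 0 0 0 1.2 0.005;0.005 -0.063 0 0 0 1.9 0.005;0.007 -0.088 0 0 0 2.6 0.005;0.009 -0.114 0 0 0 3.4 0.005;0.011 -0.14 0 0 0 4.1 0.005;0.013 -0.167 0 0 0 4.9 0.005;0.015 -0.193 0 0 0 5.7 0.005;0.017 -0.219 0 0 0 6.5 0.005;0.019 -0.244 0 0 0 7.2 0.005"

```text
clock: 51.7
ee_pos: [544.8, -62.3, 274.6]
tool_rot: [[0.997, -0.077, 0.0], [-0.077, -0.997, 0.001], [0.0, -0.001, -1.0]]
ft_force: [-1.1, 1.2, -6.3]
finger_gap: 10.3
gripper_force: 107.5
```

Emit:
apply_moves --commands "-0.001 -0.022 0 0 0 0.6 0.005;-0.002 -0.04 0 0 0 1.2 0.005;-0.003 -0.055 0 0 0 1.6 0.005;-0.003 -0.066 0 0 0 2 0.005;-0.003 -0.072 0 0 0 2.2 0.005;-0.003 -0.075 0 0 0 2.2 0.005;-0.003 -0.075 0 0 0 2.2 0.005;-0.003 -0.075 0 0 0 2.2 0.005"

```text
clock: 52.7
ee_pos: [548.2, 10.0, 274.3]
tool_rot: [[0.993, -0.116, -0.0], [-0.116, -0.993, -0.0], [-0.0, 0.0, -1.0]]
ft_force: [0.3, 0.0, -5.3]
finger_gap: 10.3
gripper_force: 107.6
```

Run:
```python
from h import *
p,y,s=now();print(p.round(1),y,np.round(s['moment'],2),rel(p,y,547.4,10.9,165,-6.63))
```

```text
[548.2  10.  274.3] -6.659719384187527 [-0.01  0.04  0.  ] [ -0.8  -0.8 109.3  -0. ]
```

Emit:
apply_moves --commands "-0.001 -0.001 0.004 0 0 0 0.005;-0.001 -0.001 0.012 0 0 0 0.005;-0.001 -0.001 0.022 0 0 0 0.005;-0.001 -0.001 0.034 0 0 0 0.005;-0.001 -0.001 0.046 0 0 0 0.005;-0.001 -0.001 0.056 0 0 0 0.005;-0.001 -0.001 0.064 0 0 0 0.005;-0.001 -0.001 0.069 0 0 0 0.005;-0.001 -0.001 0.072 0 0 0 0.005;-0.001 -0.001 0.072 0 0 0 0.005;-0.001 -0.001 0.072 0 0 0 0.005"

```text
clock: 54.08
ee_pos: [547.6, 11.6, 202.8]
tool_rot: [[0.993, -0.115, 0.001], [-0.115, -0.993, -0.0], [0.001, -0.0, -1.0]]
ft_force: [-0.0, -0.8, -6.1]
finger_gap: 10.4
gripper_force: 107.6
```

Run:
```python
from h import *
p,y,s=now();print(p.round(1),y,np.round(s['moment'],2),rel(p,y,547.4,10.9,165,-6.63))
f=grab('scene');g=f['frame'][:,:,::-1][200:320,255:395];cv2.imwrite('pics/c15.png',cv2.resize(g,(700,600),interpolation=cv2.INTER_CUBIC))
```

```text
[547.6  11.6 202.8] -6.627754091611329 [-0.04  0.04 -0.01] [-0.1  0.7 37.8  0. ]
```

View pics/c15.png

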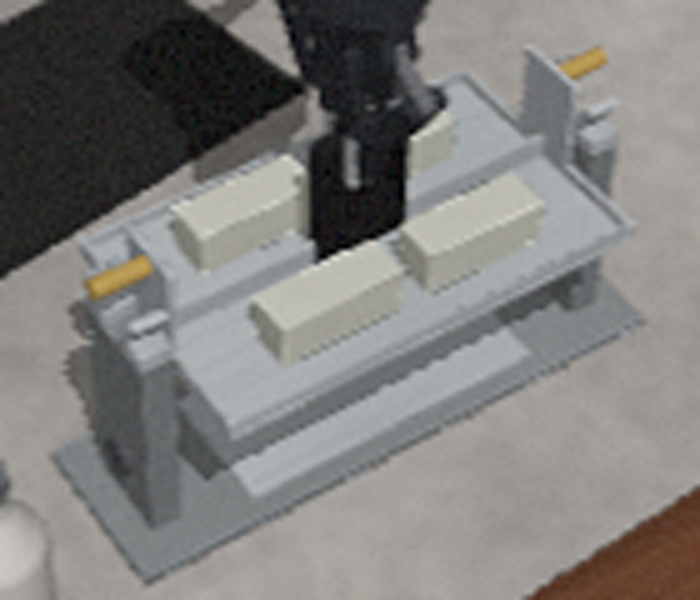

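Both pins stand over their notches, at crop (120,275) and (580,65), with the bars flat. I lower the carrier slowly.

Emit:
apply_moves --commands "0 0 0.004 0 0 0 0.005;0 0 0.01 0 0 0 0.005;0 0 0.016 0 0 0 0.005;0 0 0.021 0 0 0 0.005;0 0 0.026 0 0 0 0.005;0 0 0.03 0 0 0 0.005;0 0 0.033 0 0 0 0.005;0 0 0.035 0 0 0 0.005;0 0 0.036 0 0 0 0.005;0 0 0.036 0 0 0 0.005"

```text
clock: 55.38
ee_pos: [547.3, 11.6, 166.4]
tool_rot: [[0.993, -0.115, 0.0], [-0.115, -0.993, -0.0], [0.0, -0.0, -1.0]]
ft_force: [0.3, 0.4, -4.9]
finger_gap: 10.2
gripper_force: 107.6
```

Emit:
apply_moves --commands "0 0 0.0005 0 0 0 0.005;0 0 0.001 0 0 0 0.005;0 0 0.0015 0 0 0 0.005;0 0 0.002 0 0 0 0.005;0 0 0.002 0 0 0 0.005;0 0 0.002 0 0 0 0.005"

```text
clock: 56.12
ee_pos: [548.1, 11.6, 165.6]
tool_rot: [[0.993, -0.115, 0.002], [-0.115, -0.993, -0.0], [0.002, -0.0, -1.0]]
ft_force: [-2.1, -0.6, 6.1]
finger_gap: 10.7
gripper_force: 109.4
```

Emit:
apply_moves --commands "0 0 -0.0005 0 0 0 0.005;0 0 -0.0008 0 0 0 0.005;0 0 -0.0008 0 0 0 0.005;0 0 -0.0008 0 0 0 0.005;0 0 -0.0008 0 0 0 0.013;0 0 -0.0008 0 0 0 0.016;0 0 -0.0008 0 0 0 0.02;0 0 -0.0008 0 0 0 0.03;0 0 -0.0008 0 0 0 0.04;0 0 -0.0008 0 0 0 0.04;0 0 -0.0008 0 0 0 0.04;0 0 -0.0008 0 0 0 0.04" --grip_force 20

```text
clock: 57.62
ee_pos: [547.3, 11.6, 165.2]
tool_rot: [[0.993, -0.115, -0.0], [-0.115, -0.993, 0.0], [-0.0, -0.0, -1.0]]
ft_force: [0.8, -0.1, 0.8]
finger_gap: 40.5
gripper_force: 0.0
```

Emit:
apply_moves --commands "0 0 -0.005 0 0 0 0.04;0 0 -0.02 0 0 0 0.04;0 0 -0.05 0 0 0 0.04;0 0 -0.09 0 0 0 0.05;0 0 -0.13 0 0 0 0.06;0 0 -0.16 0 0 0 0.06;0 0 -0.16 0 0 0 0.06;0 0 -0.16 0 0 0 0.06;0 0 -0.16 0 0 0 0.06"

```text
clock: 58.75
ee_pos: [546.2, 11.7, 323.4]
tool_rot: [[0.993, -0.115, -0.003], [-0.115, -0.993, 0.0], [-0.003, 0.0, -1.0]]
ft_force: [-0.3, 0.1, -0.2]
finger_gap: 59.9
gripper_force: 0.0
```

Run:
```python
from h import *
fs=[]
for i in range(4):
    w=grab('wrist',f'z{i}.png');sc=grab('scene',f's{i}.png')
    fr=w['frame'].astype(int);g=dict(w);m=((fr[:,:,0]-fr[:,:,2]>8)&(fr.min(2)>135));g['frame']=np.where(m[:,:,None],fr,0).astype(np.uint8)
    fs.append([b[:5] for b in bars(g,(200,30,440,330),125,130)])
p,y,s=now();print(p.round(1),s['clock'])
for b in fs: print(b)
f=w;gr=cv2.cvtColor(f['frame'],7).astype(int)
# brass + lip edges for tilt
hsv=cv2.cvtColor(f['frame'],cv2.COLOR_RGB2HSV);m=cv2.inRange(hsv,(15,120,100),(30,255,255));m[:,:280]=0;m[:,360:]=0
for c in cv2.findContours(m,0,1)[0]:
    if cv2.contourArea(c)>20:
        x,yy,ww,h=cv2.boundingRect(c);print('pin',x+ww/2,yy+h/2)
# left & right lip outer edges, row 120
for v in (100,200,280): 
    r=gr[v];d=np.abs(np.diff(r));L=200+np.argmax(d[200:270]>25);Rr=440-np.argmax(d[360:440][::-1]>25)
    print(v,L,Rr,onz(f,L,v,104,True).round(1),onz(f,Rr,v,104,True).round(1))
```

```text
[547.2  11.6 324.9] 59.15
[(511.3, 56.5, 74.9, 28.6, -6.8), (503.7, -23.3, 75.6, 29.4, -6.9), (592.0, 47.5, 76.8, 28.7, -6.1), (583.7, -32.0, 76.5, 29.2, -5.9)]
[(511.2, 56.5, 75.9, 28.6, -6.4), (503.8, -23.6, 75.6, 29.1, -6.7), (592.1, 47.5, 76.3, 28.6, -6.1), (583.9, -31.9, 76.2, 29.1, -6.1)]
[(511.4, 56.5, 76.1, 28.7, -6.7), (503.3, -23.3, 75.8, 29.5, -7.0), (591.9, 47.6, 76.8, 28.6, -6.1), (583.6, -31.4, 76.6, 29.4, -6.6)]
[(511.3, 56.4, 75.2, 28.7, -6.2), (503.5, -23.3, 76.0, 29.5, -7.0), (592.0, 47.6, 76.6, 28.6, -6.2), (583.9, -31.5, 76.5, 29.5, -6.4)]
pin 317.5 365.5
pin 317.5 32.5
100 235 429 [653.4  76.3 104. ] [ 634.1 -104.6  104. ]
200 238 424 [557.5  88.2 104. ] [536.8 -93.2 104. ]
280 244 417 [472.1  97.8 104. ] [450.4 -83.8 104. ]
```

```bash
python3 -c "
from bench import manip
print(manip.finish_job())"
```

```text
the job is handed in; nothing more can be done
None
```

The job is handed in at about 59 s of the 210 s limit: all four bars found on the board lie flat in the carrier, two per side, and it hangs in both notches, still and level within what the cameras could show (about 0.02 rad).

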